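# Preheat the waffle iron on the third browning notch

## Task

Get the waffle iron preheating, using only your fingertips: push the raised lid fully shut, then slide the red browning lever to the right until it clicks into the third notch from its left-hand rest position (the third browning dot, mid-brown) without running past it, and then press the white start key fully down and let it go. Be gentle, do not grip, shift or lift the iron, and leave the things around it where they stand.

Things in the scene. Friction and masses are not known exactly. Their poses are not given: they have to be found in the camera images.
- waffle_iron: Waffle iron loose on rubber feet, 4 kg with its lid (sideways pushes above about 20 N make it slide), 250 wide (y) x 300 deep (x) x 118 mm tall shut. Origin: centre of its underside; x points away from the operator to the hinge, y to the operator's left, z up. In front of the lid, x = -146 to -72 mm, is a flat control ledge, top at z = 60 mm, with the lever on its left half, the key on its right
- lid (a joint): Hinge of the lid, rad: 0 = fully shut, grows as it opens (max 1.6). The hinge is stiff and the lid stays at any angle; 2 to 4 N downward at the lip moves it. Starts part-open, 0.22 to 0.42
- lid_hinge (a point): Point on the hinge axis in the middle of the lid's width; in the iron's frame x = 132, y = 0, z = 76 mm. The axis is the iron's y axis. Wall cabinets with shut doors hang over the back of the worktop, 450 mm above it, their fronts at world x = 0.61 m
- lid_lip (a point): Middle of the top face of the black thumb lip at the lid's front edge (110 mm in y, 24 in x, 12 thick), to be pushed down; 206 mm in front of the hinge axis and 12 mm above it when shut (iron frame x = -74, z = 88 mm). Behind it the steel shell of the lid rises to z = 118 mm. Its axes turn with the lid; shut they are those of the iron
- browning (a joint): Browning lever, m: 0 = left-hand rest, grows as it slides right (the iron's -y). Sprung notches every 14 mm: 0 (rest), 0.014 (first), 0.028 (second), 0.042 (third), 0.056, 0.070. About 3 to 5 N carries it over the ridge between notches; past the ridge (half-way) it snaps into the next notch by itself. Starts at rest, in the first or in the second notch
- lever_top (a point): Centre of the top face of the lever's red thumb tab: 10 mm wide (y), 26 long (x), 24 tall, top at z = 87 mm in the iron's frame, 3 mm gap below. Its line of travel: iron frame x = -122 mm, from y = 88 (rest) to 18 mm. Beyond the slot six marks show the notches: a ring at rest, then five dots from pale to dark brown; the white line on the tab points at them
- start_key (a joint): Start key, m: 0 = released, 0.0045 = fully down; sprung, 1.5 N to start and 4.2 N fully down, springs back when let go
- key_top (a point): Centre of the top face of the round white start key, 28 mm across, 68 mm above the iron's underside; in the iron's frame x = -122, y = -78 mm; it moves straight down
- vanilla_bottle: Bystander: brown glass extract bottle with white cap, 58 mm across, 129 mm tall; origin at the centre of its underside
- sprinkles: Bystander: small jar of yellow cake decorations with grey lid, 67 mm across, 67 mm tall; origin at the centre of its underside
- pink_jar: Bystander: small jar of pink cake decorations with grey lid, 67 mm across, 67 mm tall; origin at the centre of its underside
- measure: Bystander: steel measuring cup, bowl 74 mm across, 41 mm tall, 133 mm long over its handle; origin on its underside at the middle of its length

How it is judged:
By the outcome, as a careful person would: the job done as asked, in the order asked, and still so for the second after the job is handed in, with the robot touching nothing.
It also fails if it takes over 58 s, if anything falls off the work surface, if the arm or the gripper's body presses on something with over 40 N, if the wrist force passes 120 N, or if a joint passes its speed limit or range.

## Robot

A 6-joint arm with a two-finger parallel gripper is mounted at the origin on a cart in front of the work surface, level with it; the furniture and walls round the work are solid. World frame = base frame: x ahead of the robot, y to its left, z up, the work surface at z = 0. Lengths are in m, angles in rad, forces in N, time in s.
With the tool pointing down it reaches from about 0.4 to 0.825 m from the base axis. Payload 7 kg.
Tool frame: the origin (TCP) lies midway between the tips of the shut fingers; the grasp point (between the pads) lies 19 mm behind it; z points along the fingers, y is the line along which they close (so a half turn about z gives the same grasp; the last joint's range is limited). The gripper opens to 88 mm and grips with 3 to 60 N. Pads are 19 mm wide; open, the fingers measure 130 mm over their backs; the gripper's body (78 mm by 193 mm) begins 47 mm behind the grasp point.
Start: joints at [1.47, 0.359, 0.012, 0, -1.224, -0.288], TCP at [0.256, 0.625, 0.227] pointing down, gripper open.
Joint ranges: [-3.07, 3.07], [-1.43, 2.12], [-1.02, 1.25], [-3.03, 1.67], [-3.05, -0], [-3.03, 3.03]. Speed limits (rad/s): [2.39, 2.39, 3.01, 3.14, 3.14, 3.14].

## Interface

Orientations are given as [roll, pitch, yaw] about the fixed x, y, z axes, in that order (R = Rz(yaw) Ry(pitch) Rx(roll)).
In Python, from station import get_state, grab_frame, calibration, job_done, boxes_of, regions_of, spot_point gives the robot as it stands. The module is installed in compiled form; this text tells all that it offers.
- The arm moves only by the tool arm_command, never from a script. Its argument "commands" is a list of rows, each an object of numbers: "tx", "ty", "tz": the shift along the tool's x, y, z each as a share of 25 cm, from -1 to 1; "twist": the turn about the tool's z as a share of 180 degrees, from -1 to 1. A call has exactly 8 rows; each row is the pose to reach, as a shift and turn from the pose commanded when the call began, along the tool's axes at that moment, turning the shorter way round; what a row does not reach only later rows make up. A row lasts 1/12 s, in which the tool goes at most 41.7 mm and 7.16 degrees, less where a joint would pass 70% of its speed; a pose out of reach is approached as far as the arm can. A call with a number of a shift or a turn outside -1 to 1 is refused whole. A call with a gripper value outside its range is refused whole. "claw" is the opening, from 0 (shut) to 1 (fully open), set as the call begins (left out, the last holds). The fingers move at their own pace and stop on an object; "grip_force" is the grip in N (left out, the last holds). Time passes only in rows, so rows that repeat a pose let the fingers close, or fill a call up. It gives the time, the measured TCP pose, the force, the opening and the grip force at its end, in the units of the state.
- get_state(): the state, without advancing time (a new reading comes with each control period).
- grab_frame(name): name is "scene" or "side" or "wrist"; returns the picture (420x560x3 uint8, red, green, blue); there is no depth.
- calibration(name): a dict with "camera_matrix" (3x3 intrinsics, pixels), "extrinsics" (4x4, takes a point from camera to world coordinates). Camera axes: x right, y down, z forward; pixel columns grow to the right and rows downward; lengths in m; the calibration is good to about 2 mm. The wrist camera is an equidistant fisheye: a pixel r from the principal point sees the ray r / f radians off the axis. A picture is of the moment at which its call begins: read the wrist's pose just before it. calibration takes no time and is no camera call; for the wrist camera it gives the pose at the moment of the call.
- job_done(): hands the job in; it is judged then, once.
Trained networks look in the newest picture that a camera, given by its name, has taken for a name from the list of things; names that differ only in an ending like _2 or _b are one class to them, and where a whole thing is asked for, a point or a joint stands for the part that bears it (a point fixed in the world has none). Each returns a list of dicts, best first, with "score" (0 to 1); they miss things now and then, are a little off and sometimes report something else, mostly with a low value. They report only what shows in the picture. A call takes as long as a camera call.
- boxes_of(query, camera): "rect" ([left, top, right, bottom] in pixels, round what is visible of it).
- regions_of(query, camera): "region" (420x560 bool, what is visible of it) and "rect" ([left, top, right, bottom] in pixels, round what is visible of it).
- spot_point(query, camera): "uv" ([column, row] in pixels: a listed point, or the origin of a listed thing).
The state is a dict: "t": time; "q": joint angles; "qd": joint speeds; "joint_efforts": joint torques, N m; "eef_pos": TCP position; "ee_rot": TCP orientation; "force": force on the tool from outside, world axes, zero at the start; "moment": the same for the moment, N m; "width": finger opening in m; "gripper_force": force on a finger pad.
Only numpy, scipy, OpenCV 4.12 (cv2) and the standard library are available. Lean on these libraries where they do the work, as an engineer would, in place of code of your own. Each camera call takes 0.05 s, during which the arm holds its last target. There are 200 camera calls.

## Working session

There is one attempt and no reset: what is moved stays moved. The work goes in short steps, Python scripts to look and compute and a tool call to move; the robot and the scene stay as the last step left them, time stands still between calls to the robot, and variables do not carry over. Pictures are saved under pics/ and viewed, at most 10 in all, crops included, and the job is handed in when it is done.

Besides the shell and the picture viewer there is one more tool, called as name([rows], argument=value, ...), one row to a line, values as JSON. arm_command: Moves the arm, as the interface text tells. Shift numbers are shares of 25 cm and turn numbers shares of 180 degrees, none past 1 either way. Its arguments: {"type":"object","properties":{"commands":{"type":"array"},"claw":{"type":"number"},"grip_force":{"type":"number"}},"required":["commands"]}

```bash
mkdir -p pics
cat > h.py <<'E'
import numpy as np, cv2
from station import *
from scipy.spatial.transform import Rotation as R
def save(n,f): cv2.imwrite('pics/'+f,cv2.cvtColor(grab_frame(n),cv2.COLOR_RGB2BGR))
def ray(n,uv,c=None):
    c=c or calibration(n);K=np.array(c['camera_matrix']);T=np.array(c['extrinsics'])
    d=np.array([(uv[0]-K[0,2])/K[0,0],(uv[1]-K[1,2])/K[1,1]])
    if n=='wrist':
        r=np.linalg.norm(d);v=np.r_[d/r*np.sin(r),np.cos(r)] if r>1e-9 else np.array([0,0,1.])
    else: v=np.r_[d,1]
    return T[:3,3],T[:3,:3]@v
def atz(n,uv,z,c=None):
    o,v=ray(n,uv,c);return o+v*(z-o[2])/v[2]
def proj(n,P,c=None):
    c=c or calibration(n);K=np.array(c['camera_matrix']);T=np.array(c['extrinsics'])
    p=(np.atleast_2d(P)-T[:3,3])@T[:3,:3]
    if n=='wrist':
        a=np.hypot(p[:,0],p[:,1]);th=np.arctan2(a,p[:,2]);q=p[:,:2]/a[:,None]*th[:,None]
    else: q=p[:,:2]/p[:,2:]
    return q*[K[0,0],K[1,1]]+[K[0,2],K[1,2]]
E
python3 - <<'E'
from h import *
s=get_state();print(s['eef_pos'],s['ee_rot'],s['width'],s['t'])
for n in('scene','side'):
    save(n,n+'0.png');print(n,np.round(calibration(n)['extrinsics'],3).tolist())
    for q in('waffle_iron','key_top','lever_top','lid_lip','lid_hinge'):
        r=spot_point(q,n);print(n,q,[(np.round(x['uv'],1).tolist(),round(x['score'],2)) for x in r[:2]])
        if r and q in('key_top','lever_top'):print(atz(n,r[0]['uv'],.068 if q[0]=='k' else .087))
E
python3 -c "
import cv2,numpy as np
cv2.imwrite('pics/both0.png',cv2.resize(np.hstack([cv2.imread('pics/scene0.png'),cv2.imread('pics/side0.png')]),(800,300)))"
```

```text
[0.25571035 0.62415577 0.22562418] [ 3.13995474e+00 -1.06027938e-04 -3.88930201e-01] 0.08760561100914356 0.0
scene [[0.54, -0.669, 0.51, 0.048], [-0.841, -0.421, 0.339, -0.556], [-0.012, -0.612, -0.791, 0.867], [0.0, 0.0, 0.0, 1.0]]
scene waffle_iron [([289.6, 233.0], 0.72)]
scene key_top [([259.8, 269.1], 0.43), ([333.5, 195.8], 0.31)]
[ 0.40680759 -0.27458516  0.068     ]
scene lever_top [([226.5, 213.0], 0.6)]
[ 0.48105575 -0.13072934  0.087     ]
scene lid_lip [([266.8, 201.6], 0.69)]
scene lid_hinge [([333.3, 195.2], 0.73)]
side [[-0.131, -0.662, 0.738, -0.125], [-0.991, 0.075, -0.109, -0.113], [0.017, -0.746, -0.666, 0.698], [0.0, 0.0, 0.0, 1.0]]
side waffle_iron [([295.2, 233.3], 0.73)]
side key_top [([315.2, 258.8], 0.58)]
[ 0.40743449 -0.26975368  0.068     ]
side lever_top [([246.0, 232.7], 0.58)]
[ 0.4808142 -0.1321358  0.087    ]
side lid_lip [([290.5, 192.8], 0.84)]
side lid_hinge []
```

View pics/scene0.png

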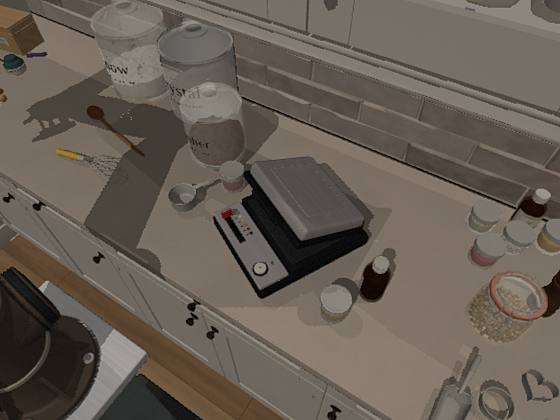

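View pics/side0.png

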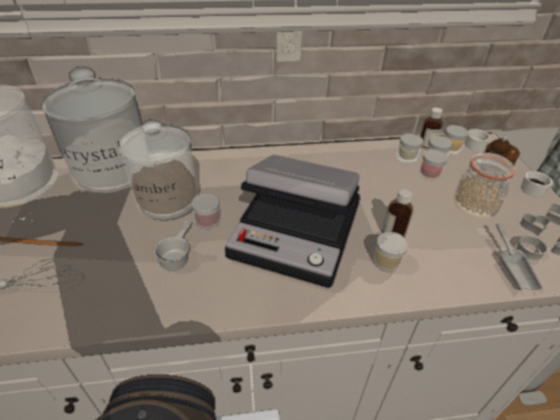

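The pictures show the iron near scene (290,230) with its lid part-open. The red lever is at (227,213) in scene and (243,234) in side, near its rest end, and the key is at (260,269) and (316,259). The pink jar and measuring cup stand to the left, the bottle and sprinkles to the right.

Run:
```python
from h import *
from scipy.optimize import least_squares
obs=[]
for n in('scene','side'):
    grab_frame(n)
    for q in('waffle_iron','key_top','lever_top','lid_lip','lid_hinge'):
        r=spot_point(q,n)
        if r: obs.append((n,q,r[0]['uv']))
C={n:calibration(n) for n in('scene','side')}
def pts(p):
    x,y,w,th,s=p; s*=.1
    c,k=np.cos(th),np.sin(th)
    L=dict(waffle_iron=[0,0,0],key_top=[-.122,-.078,.068],lever_top=[-.122,.088-s,.087],lid_hinge=[.132,0,.076],lid_lip=[.132-.206*c+.012*k,0,.076+.206*k+.012*c])
    return {a:R.from_euler('z',w).apply(b)+[x,y,0] for a,b in L.items()}
f=lambda p:np.concatenate([proj(n,pts(p)[q],C[n])[0]-uv for n,q,uv in obs])
r=least_squares(f,[.551,-.26,-.48,.3,.1],loss='soft_l1',f_scale=2)
print(np.round(r.x,4));print(np.round(f(r.x).reshape(-1,2),1).tolist(),[o[:2] for o in obs])
for a,b in pts(r.x).items():print(a,np.round(b,3))
x,y,w=r.x[:3]
for q in('vanilla_bottle','sprinkles','pink_jar','measure'):
    for n in C:
        for d in spot_point(q,n)[:2]:
            P=atz(n,d['uv'],0);print(q,n,round(d['score'],2),P.round(3),R.from_euler('z',-w).apply(P-[x,y,0]).round(3))
# notch marks/tab
for uv in[(155,212),(82,185),(22,185)]:print('canister',atz('side',uv,0).round(3))
```

```text
[ 0.5558 -0.2552 -0.4314  0.3827  0.0242]
[[0.8, -2.2], [-1.3, -1.2], [0.6, 2.0], [-2.7, -1.4], [0.6, 0.3], [1.1, 0.4], [1.6, -0.9], [-1.7, 0.5], [1.1, 0.5]] [('scene', 'waffle_iron'), ('scene', 'key_top'), ('scene', 'lever_top'), ('scene', 'lid_lip'), ('scene', 'lid_hinge'), ('side', 'waffle_iron'), ('side', 'key_top'), ('side', 'lever_top'), ('side', 'lid_lip')]
waffle_iron [ 0.556 -0.255  0.   ]
key_top [ 0.412 -0.275  0.068]
lever_top [ 0.481 -0.126  0.087]
lid_hinge [ 0.676 -0.31   0.076]
lid_lip [ 0.506 -0.232  0.164]
vanilla_bottle scene 0.63 [ 0.527 -0.492  0.   ] [ 0.072 -0.227  0.   ]
vanilla_bottle scene 0.63 [ 0.539 -0.078  0.   ] [-0.089  0.154  0.   ]
vanilla_bottle side 0.93 [ 0.517 -0.499  0.   ] [ 0.067 -0.238  0.   ]
sprinkles scene 0.91 [ 0.428 -0.444  0.   ] [-0.037 -0.225  0.   ]
sprinkles scene 0.17 [ 0.734 -0.294 -0.   ] [ 0.179  0.039 -0.   ]
sprinkles side 0.68 [ 0.436 -0.447  0.   ] [-0.029 -0.224  0.   ]
sprinkles side 0.65 [ 0.618 -0.045  0.   ] [-0.031  0.217  0.   ]
pink_jar scene 0.86 [ 0.624 -0.05   0.   ] [-0.024  0.215  0.   ]
pink_jar side 0.96 [ 0.621 -0.047  0.   ] [-0.028  0.216  0.   ]
measure scene 0.75 [0.534 0.023 0.   ] [-0.136  0.244  0.   ]
measure side 0.9 [0.533 0.021 0.   ] [-0.137  0.242  0.   ]
canister [0.668 0.092 0.   ]
canister [0.803 0.301 0.   ]
canister [0.821 0.463 0.   ]
```

arm_command([
  {"tx": 0.1,"ty": 0.07},
  {"tx": 0.22,"ty": 0.16},
  {"tx": 0.36,"ty": 0.25},
  {"tx": 0.5,"ty": 0.34},
  {"tx": 0.63,"ty": 0.43},
  {"tx": 0.75,"ty": 0.52},
  {"tx": 0.87,"ty": 0.6},
  {"tx": 0.97,"ty": 0.68},
], claw=0)

```text
invalid input
```

arm_command([
  {"tx": 0.08,"ty": 0.1},
  {"tx": 0.16,"ty": 0.2},
  {"tx": 0.24,"ty": 0.32},
  {"tx": 0.32,"ty": 0.44},
  {"tx": 0.4,"ty": 0.55},
  {"tx": 0.48,"ty": 0.66},
  {"tx": 0.55,"ty": 0.77},
  {"tx": 0.62,"ty": 0.87},
])

```text
invalid input
```

arm_command([
  {"tx": 0.05,"ty": 0.12},
  {"tx": 0.1,"ty": 0.25},
  {"tx": 0.14,"ty": 0.38},
  {"tx": 0.18,"ty": 0.52},
  {"tx": 0.21,"ty": 0.65},
  {"tx": 0.24,"ty": 0.78},
  {"tx": 0.26,"ty": 0.9},
  {"tx": 0.27,"ty": 0.97},
])

```text
invalid input
```

arm_command([
  {"tx": 0.1,"ty": 0.07,"tz": 0,"twist": 0},
  {"tx": 0.22,"ty": 0.16,"tz": 0,"twist": 0},
  {"tx": 0.36,"ty": 0.25,"tz": 0,"twist": 0},
  {"tx": 0.5,"ty": 0.34,"tz": 0,"twist": 0},
  {"tx": 0.63,"ty": 0.43,"tz": 0,"twist": 0},
  {"tx": 0.75,"ty": 0.52,"tz": 0,"twist": 0},
  {"tx": 0.87,"ty": 0.6,"tz": 0,"twist": 0},
  {"tx": 0.97,"ty": 0.68,"tz": 0,"twist": 0},
], claw=0)

```text
t: 2.27
eef_pos: [0.4169, 0.3735, 0.2269]
ee_rot: [-3.141, -0.0, -0.389]
force: [1.1, 0.1, 0.2]
width: 0.0399
gripper_force: 0.0
```

arm_command([
  {"tx": 0.08,"ty": 0.1,"tz": 0,"twist": 0},
  {"tx": 0.16,"ty": 0.2,"tz": 0,"twist": 0},
  {"tx": 0.24,"ty": 0.32,"tz": 0,"twist": 0},
  {"tx": 0.32,"ty": 0.44,"tz": 0,"twist": 0},
  {"tx": 0.4,"ty": 0.55,"tz": 0,"twist": 0},
  {"tx": 0.48,"ty": 0.66,"tz": 0,"twist": 0},
  {"tx": 0.55,"ty": 0.77,"tz": 0,"twist": 0},
  {"tx": 0.62,"ty": 0.87,"tz": 0,"twist": 0},
])

```text
t: 2.93
eef_pos: [0.4767, 0.1136, 0.2269]
ee_rot: [-3.141, -0.0, -0.389]
force: [0.3, 1.0, -1.4]
width: 0.0005
gripper_force: 0.0
```

arm_command([
  {"tx": 0.05,"ty": 0.12,"tz": 0,"twist": 0},
  {"tx": 0.1,"ty": 0.25,"tz": 0,"twist": 0},
  {"tx": 0.14,"ty": 0.38,"tz": 0,"twist": 0},
  {"tx": 0.18,"ty": 0.52,"tz": 0,"twist": 0},
  {"tx": 0.21,"ty": 0.65,"tz": 0,"twist": 0},
  {"tx": 0.24,"ty": 0.78,"tz": 0,"twist": 0},
  {"tx": 0.26,"ty": 0.9,"tz": 0,"twist": 0},
  {"tx": 0.27,"ty": 0.97,"tz": 0,"twist": 0.01},
])

```text
t: 3.6
eef_pos: [0.4465, -0.137, 0.2268]
ee_rot: [3.142, -0.0, -0.421]
force: [0.7, 1.1, 0.3]
width: 0.0005
gripper_force: 0.0
```

```bash
cat > fit.py <<'E'
from h import *
from scipy.optimize import least_squares
Q=('key_top','lever_top','lid_lip','lid_hinge')
def pts(p):
    x,y,w,th,s=p; s*=.1
    c,k=np.cos(th),np.sin(th)
    L=dict(waffle_iron=[0,0,0],key_top=[-.122,-.078,.068],lever_top=[-.122,.088-s,.087],lid_hinge=[.132,0,.076],lid_lip=[.132-.206*c+.012*k,0,.076+.206*k+.012*c])
    return {a:R.from_euler('z',w).apply(b)+[x,y,0] for a,b in L.items()}
def fit(cams=('scene','side','wrist'),p0=(.556,-.255,-.44,.38,.05),Q=Q):
    obs=[];C={}
    for n in cams:
        C[n]=calibration(n);save(n,'last_'+n+'.png')
        for q in Q:
            r=spot_point(q,n)
            if r and r[0]['score']>.3: obs.append((n,q,r[0]['uv'],r[0]['score']))
    f=lambda p:np.concatenate([proj(n,pts(p)[q],C[n])[0]-uv for n,q,uv,_ in obs])
    r=least_squares(f,p0,loss='soft_l1',f_scale=2)
    for o,e in zip(obs,f(r.x).reshape(-1,2).round(1)):print(o[0],o[1],np.round(o[2]),round(o[3],2),e)
    print(np.round(r.x,4));
    for a,b in pts(r.x).items():print(a,np.round(b,3))
    return r.x
E
python3 - <<'E'
from fit import *
s=get_state();print(s['eef_pos'],s['ee_rot'],s['width'],s['t'],s['q'])
fit()
E
```

```text
[ 0.44647064 -0.13699466  0.22681646] [ 3.14155178e+00 -3.69423150e-04 -4.21058227e-01] 0.000493123250354074 3.6 [ 1.25696063e-01  8.82480605e-03 -4.26643395e-01  2.50383172e-04
 -1.13503382e+00  1.02393638e+00]
scene key_top [262. 270.] 0.49 [-1.9 -2. ]
scene lever_top [223. 208.] 0.39 [2.2 1.7]
scene lid_lip [270. 203.] 0.94 [-1.8  2. ]
scene lid_hinge [334. 194.] 0.94 [0.1 1.6]
side key_top [316. 258.] 0.54 [ 0.6 -1.1]
side lever_top [244. 230.] 0.66 [-3.1  1. ]
side lid_lip [294. 232.] 0.75 [ -1.9 -36.8]
wrist key_top [414. 169.] 0.59 [-0.7 -5.6]
wrist lever_top [248. 157.] 0.89 [-0.  -0.1]
wrist lid_lip [372.  85.] 0.97 [1.4 0.9]
[ 0.5551 -0.2583 -0.4617  0.3684 -0.0319]
waffle_iron [ 0.555 -0.258  0.   ]
key_top [ 0.411 -0.274  0.068]
lever_top [ 0.487 -0.122  0.087]
lid_hinge [ 0.673 -0.317  0.076]
lid_lip [ 0.505 -0.233  0.161]
```

View pics/last_wrist.png

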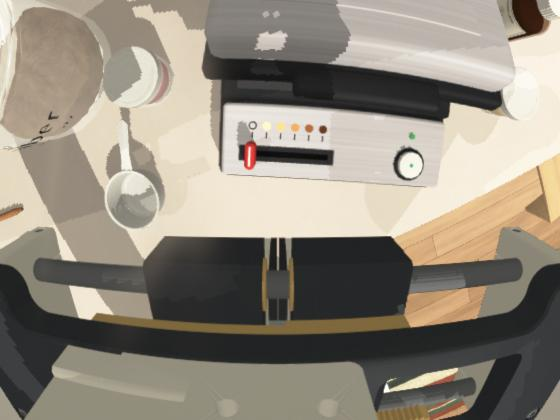

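The fisheye view shows the lever tab at (250,156) under the ring mark, so it is at rest, six marks at row 127, and the key at (409,164). The front edge leans about 3°, which matches the fitted yaw of about -0.463.

arm_command([
  {"tx": 0.06,"ty": 0.04,"tz": 0,"twist": 0.013},
  {"tx": 0.13,"ty": 0.09,"tz": 0,"twist": 0.013},
  {"tx": 0.2,"ty": 0.15,"tz": 0.03,"twist": 0.013},
  {"tx": 0.27,"ty": 0.2,"tz": 0.06,"twist": 0.013},
  {"tx": 0.31,"ty": 0.24,"tz": 0.09,"twist": 0.013},
  {"tx": 0.33,"ty": 0.25,"tz": 0.12,"twist": 0.013},
  {"tx": 0.33,"ty": 0.25,"tz": 0.15,"twist": 0.013},
  {"tx": 0.33,"ty": 0.25,"tz": 0.16,"twist": 0.013},
])

```text
t: 5.02
eef_pos: [0.4963, -0.225, 0.185]
ee_rot: [3.141, 0.002, -0.462]
force: [-0.5, -0.3, 0.5]
width: 0.0004
gripper_force: 0.0
```

Run:
```python
from fit import *
s=get_state();print(s['eef_pos'],s['ee_rot'],s['force'],s['t'])
save('wrist','w2.png');save('side','s2.png')
a=cv2.imread('pics/s2.png')[130:300,180:420];b=cv2.imread('pics/w2.png')
cv2.imwrite('pics/c2.png',np.hstack([cv2.resize(a,(424,300)),cv2.resize(b,(376,300))]))
```

```text
[ 0.49631107 -0.22503609  0.1849591 ] [ 3.14118118e+00  2.29528333e-03 -4.61878852e-01] [-0.45183159 -0.27879187  0.54198986] 5.0167
```

View pics/c2.png

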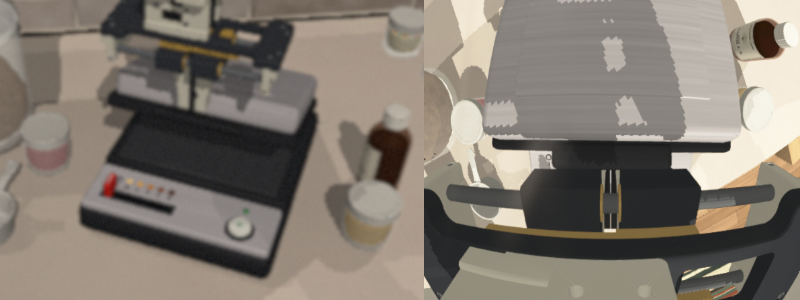

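Left: the fingers are just above the lid's front. Right: the lip spans (555–672, ~155), centred on the fingers. I'll check the fore-aft fit by projection.

Run:
```python
from fit import *
s=get_state();T=np.array(s['eef_pos'])
print('tcp',proj('wrist',T),proj('wrist',T-[0,0,.02]))
fit(('wrist','scene'),(.555,-.258,-.463,.37,0))
for th in(.34,.37,.4):print(th,proj('wrist',pts((.555,-.258,-.463,th,0))['lid_lip']))
for d in regions_of('lid_lip','wrist')[:1]:print(d['rect'],d['score'])
```

```text
tcp [[276.20036367 251.5759475 ]] [[276.29249994 237.40711907]]
wrist key_top [463. 149.] 0.59 [-101.1   95.3]
wrist lever_top [ 97. 245.] 0.34 [1.1 1.5]
wrist lid_lip [280. 217.] 0.72 [  1.9 -10.4]
scene key_top [263. 268.] 0.52 [ 0.3 -2.2]
scene lever_top [223. 212.] 0.48 [-10.5 -26.6]
scene lid_lip [270. 205.] 0.64 [-0.3  1.1]
scene lid_hinge [335. 196.] 0.73 [ 1.7 -1.2]
[ 0.5613 -0.2615 -0.468   0.3353 -0.8886]
waffle_iron [ 0.561 -0.262  0.   ]
key_top [ 0.417 -0.276  0.068]
lever_top [ 0.532 -0.049  0.087]
lid_hinge [ 0.679 -0.321  0.076]
lid_lip [ 0.509 -0.235  0.155]
0.34 [[281.95166045 218.67649948]]
0.37 [[282.10767397 217.82702255]]
0.4 [[282.27393427 216.60230963]]
[88.2, 0.0, 469.9, 241.5] 0.68
```

arm_command([
  {"tx": 0,"ty": 0,"tz": 0.03,"twist": 0},
  {"tx": 0,"ty": 0,"tz": 0.06,"twist": 0},
  {"tx": -0.003,"ty": 0,"tz": 0.08,"twist": 0},
  {"tx": -0.008,"ty": 0,"tz": 0.1,"twist": 0},
  {"tx": -0.014,"ty": 0,"tz": 0.12,"twist": 0},
  {"tx": -0.02,"ty": 0,"tz": 0.14,"twist": 0},
  {"tx": -0.025,"ty": 0,"tz": 0.16,"twist": 0},
  {"tx": -0.03,"ty": 0,"tz": 0.18,"twist": 0},
])

```text
t: 6.33
eef_pos: [0.4902, -0.222, 0.1411]
ee_rot: [3.142, 0.0, -0.461]
force: [-2.1, 0.5, 3.2]
width: 0.0005
gripper_force: 1.4
```

arm_command([
  {"tx": -0.003,"ty": 0,"tz": 0.02,"twist": 0},
  {"tx": -0.006,"ty": 0,"tz": 0.04,"twist": 0},
  {"tx": -0.01,"ty": 0,"tz": 0.06,"twist": 0},
  {"tx": -0.014,"ty": 0,"tz": 0.08,"twist": 0},
  {"tx": -0.018,"ty": 0,"tz": 0.1,"twist": 0},
  {"tx": -0.02,"ty": 0,"tz": 0.12,"twist": 0},
  {"tx": -0.022,"ty": 0,"tz": 0.14,"twist": 0},
  {"tx": -0.024,"ty": 0,"tz": 0.16,"twist": 0},
])

```text
t: 7.0
eef_pos: [0.4851, -0.2194, 0.101]
ee_rot: [3.142, -0.0, -0.461]
force: [-1.2, 0.9, 2.9]
width: 0.0007
gripper_force: 1.0
```

arm_command([
  {"tx": 0,"ty": 0,"tz": 0.01,"twist": 0},
  {"tx": 0,"ty": 0,"tz": 0.02,"twist": 0},
  {"tx": 0,"ty": 0,"tz": 0.03,"twist": 0},
  {"tx": 0,"ty": 0,"tz": 0.038,"twist": 0},
  {"tx": 0,"ty": 0,"tz": 0.044,"twist": 0},
  {"tx": 0,"ty": 0,"tz": 0.048,"twist": 0},
  {"tx": 0,"ty": 0,"tz": 0.052,"twist": 0},
  {"tx": 0,"ty": 0,"tz": 0.052,"twist": 0},
])

```text
t: 7.67
eef_pos: [0.4852, -0.2194, 0.0884]
ee_rot: [-3.142, -0.0, -0.461]
force: [0.2, -0.8, 0.7]
width: 0.0004
gripper_force: 0.0
```

arm_command([
  {"tx": 0,"ty": 0,"tz": 0.002,"twist": 0},
  {"tx": 0,"ty": 0,"tz": 0.004,"twist": 0},
  {"tx": 0,"ty": 0,"tz": 0.006,"twist": 0},
  {"tx": 0,"ty": 0,"tz": 0.008,"twist": 0},
  {"tx": 0,"ty": 0,"tz": 0.009,"twist": 0},
  {"tx": 0,"ty": 0,"tz": 0.01,"twist": 0},
  {"tx": 0,"ty": 0,"tz": 0.01,"twist": 0},
  {"tx": 0,"ty": 0,"tz": 0.01,"twist": 0},
])

```text
t: 8.33
eef_pos: [0.4855, -0.2195, 0.0881]
ee_rot: [-3.142, -0.001, -0.46]
force: [-6.9, 4.3, 20.0]
width: 0.0007
gripper_force: 9.8
```

arm_command([
  {"tx": 0,"ty": 0,"tz": -0.03,"twist": 0},
  {"tx": 0,"ty": 0,"tz": -0.1,"twist": 0},
  {"tx": -0.05,"ty": -0.06,"tz": -0.2,"twist": 0},
  {"tx": -0.1,"ty": -0.16,"tz": -0.22,"twist": 0},
  {"tx": -0.15,"ty": -0.28,"tz": -0.22,"twist": 0},
  {"tx": -0.17,"ty": -0.39,"tz": -0.22,"twist": 0},
  {"tx": -0.17,"ty": -0.46,"tz": -0.22,"twist": 0},
  {"tx": -0.17,"ty": -0.49,"tz": -0.22,"twist": 0},
])

```text
t: 9.0
eef_pos: [0.5027, -0.0888, 0.1416]
ee_rot: [-3.141, -0.001, -0.459]
force: [0.4, -0.4, 0.2]
width: 0.0003
gripper_force: 0.0
```

Run:
```python
from fit import *
s=get_state();print(s['eef_pos'],s['ee_rot'],s['force'],s['t'])
p=fit(('scene','side','wrist'),(.555,-.258,-.463,.0,0))
P=R.from_euler('z',-p[2]).apply(s['eef_pos']-np.r_[p[:2],0]);print('tcp iron',P)
a=cv2.imread('pics/last_scene.png')[130:310,180:400];b=cv2.imread('pics/last_wrist.png')
cv2.imwrite('pics/c3.png',np.hstack([cv2.resize(a,(400,327)),cv2.resize(b,(400,327))]))
```

```text
[ 0.50274648 -0.08877411  0.14163409] [-3.14053909e+00 -1.48120420e-03 -4.58974004e-01] [ 0.36313117 -0.39259435  0.17503823] 9.0
scene key_top [262. 269.] 0.43 [-2.3 -1.2]
scene lever_top [226. 209.] 0.55 [-1.2  1.9]
scene lid_lip [262. 226.] 0.77 [-0.8  0.3]
scene lid_hinge [333. 195.] 0.88 [1.2 0.7]
side key_top [317. 261.] 0.45 [-1.2 -2.7]
side lever_top [245. 232.] 0.42 [-3.5 -0.8]
side lid_lip [287. 224.] 0.89 [ 1.1 -0.2]
wrist key_top [502. 212.] 0.95 [ 0.8 -0.5]
wrist lever_top [328. 219.] 0.79 [0.5 0.1]
[ 0.5531 -0.2581 -0.4733  0.0428 -0.0058]
waffle_iron [ 0.553 -0.258  0.   ]
key_top [ 0.409 -0.272  0.068]
lever_top [ 0.485 -0.124  0.087]
lid_hinge [ 0.671 -0.318  0.076]
lid_lip [ 0.488 -0.225  0.097]
tcp iron [-0.12203199  0.12773567  0.14163409]
```

View pics/c3.png

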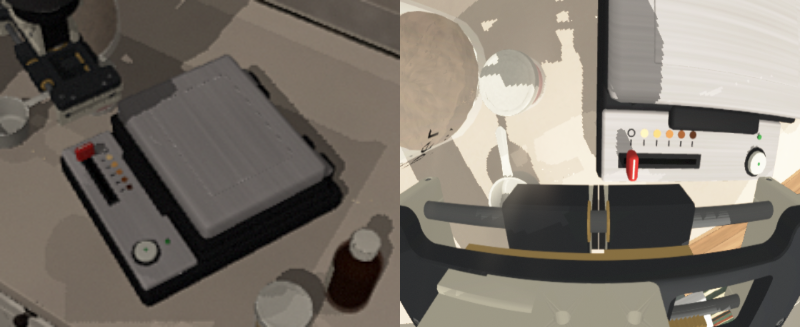

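The lid now looks shut. In the wrist half of the picture the tab is at (632,165) with its line on the ring, and the closed fingers are to its left. The TCP is at iron (-122, 128) mm.

arm_command([
  {"tx": 0,"ty": 0,"tz": 0.05,"twist": 0},
  {"tx": 0,"ty": 0,"tz": 0.11,"twist": 0},
  {"tx": 0,"ty": 0,"tz": 0.17,"twist": 0},
  {"tx": 0,"ty": 0,"tz": 0.22,"twist": 0},
  {"tx": 0,"ty": 0,"tz": 0.26,"twist": 0},
  {"tx": 0,"ty": 0,"tz": 0.28,"twist": 0},
  {"tx": 0,"ty": 0,"tz": 0.29,"twist": 0},
  {"tx": 0,"ty": 0,"tz": 0.29,"twist": 0},
])

```text
t: 10.42
eef_pos: [0.5015, -0.0908, 0.0683]
ee_rot: [3.141, 0.0, -0.461]
force: [0.3, 0.2, -0.5]
width: 0.0004
gripper_force: 0.0
```

arm_command([
  {"tx": 0,"ty": 0.01,"tz": 0,"twist": 0},
  {"tx": 0,"ty": 0.02,"tz": 0,"twist": 0},
  {"tx": 0,"ty": 0.03,"tz": 0,"twist": 0},
  {"tx": 0,"ty": 0.04,"tz": 0,"twist": 0},
  {"tx": 0,"ty": 0.05,"tz": 0,"twist": 0},
  {"tx": 0,"ty": 0.06,"tz": 0,"twist": 0},
  {"tx": 0,"ty": 0.07,"tz": 0,"twist": 0},
  {"tx": 0,"ty": 0.07,"tz": 0,"twist": 0},
])

```text
t: 11.08
eef_pos: [0.4938, -0.1066, 0.0688]
ee_rot: [-3.141, -0.0, -0.461]
force: [-0.4, 1.2, 0.3]
width: 0.0006
gripper_force: 0.6
```

arm_command([
  {"tx": 0,"ty": 0.004,"tz": 0,"twist": 0},
  {"tx": 0,"ty": 0.008,"tz": 0,"twist": 0},
  {"tx": 0,"ty": 0.012,"tz": 0,"twist": 0},
  {"tx": 0,"ty": 0.016,"tz": 0,"twist": 0},
  {"tx": 0,"ty": 0.016,"tz": 0,"twist": 0},
  {"tx": 0,"ty": 0.016,"tz": 0,"twist": 0},
  {"tx": 0,"ty": 0.016,"tz": 0,"twist": 0},
  {"tx": 0,"ty": 0.016,"tz": 0,"twist": 0},
])

```text
t: 11.75
eef_pos: [0.4918, -0.1101, 0.0685]
ee_rot: [3.141, 0.0, -0.461]
force: [0.5, -0.5, 0.5]
width: 0.0005
gripper_force: 0.0
```

Run:
```python
from fit import *
s=get_state();print(s['eef_pos'],s['force'],s['moment'],s['t'])
p=(.5545,-.258,-.466,0,0)
P=R.from_euler('z',-p[2]).apply(s['eef_pos']-np.r_[p[:2],0]);print('tcp iron',P)
save('wrist','w4.png');c=calibration('wrist')
for q in('key_top','lever_top'):
    for d in spot_point(q,'wrist')[:1]:
        W=atz('wrist',d['uv'],.068 if q[0]=='k' else .087,c);print(q,d['uv'],d['score'],R.from_euler('z',-p[2]).apply(W-np.r_[p[:2],0]))
b=cv2.imread('pics/w4.png')[100:300,180:480];cv2.imwrite('pics/c4.png',cv2.resize(b,(780,520)))
```

```text
[ 0.49184224 -0.11008382  0.06847153] [ 0.47838325 -0.45730583  0.49643069] [-0.0300955   0.01998219  0.00748026] 11.75
tcp iron [-0.1224379   0.10399111  0.06847153]
key_top [537.3, 246.2] 0.91 [-0.12617338 -0.07768462  0.068     ]
```

View pics/c4.png

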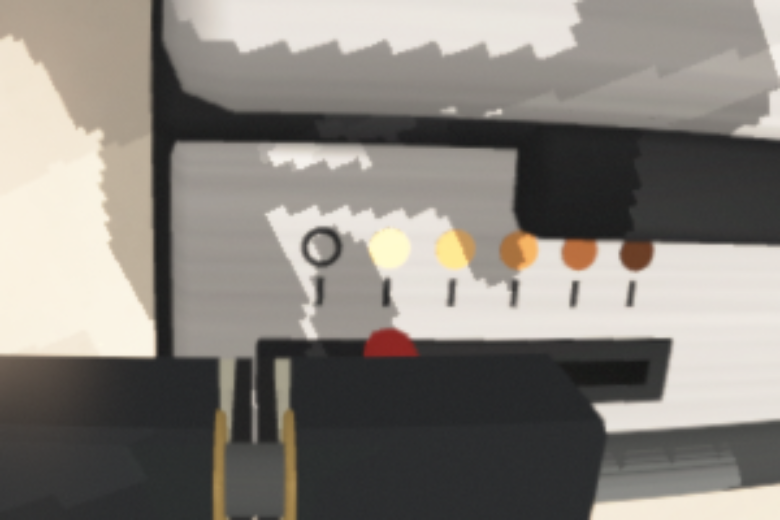

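The crop shows the red tab's rear end at about (390,345), near the first-dot column (388). I'll compute the parallax to tell which notch it is in.

Run:
```python
from h import *
c=calibration('wrist');w=-.466;O=np.r_[.5545,-.258,0]
W=lambda x,y,z:R.from_euler('z',w).apply([x,y,z])+O
f=lambda *a:((proj('wrist',W(*a),c)[0]-[180,100])*2.6).round(0)
for s in(0,.007,.014,.021,.028):print(s,f(-.109,.088-s,.087),f(-.109,.088-s+.005,.087),f(-.109,.088-s-.005,.087),'mark',f(-.096,.088-s,.06))
print('finger right edges',[f(-.1125,.104-d,.07) for d in(.021,.0105)])
print('tick rows',[f(x,.088,.06) for x in(-.105,-.095,-.085)])
```

```text
0 [339. 370.] [311. 370.] [366. 369.] mark [329. 260.]
0.007 [377. 369.] [350. 370.] [404. 369.] mark [362. 260.]
0.014 [415. 369.] [388. 369.] [442. 369.] mark [396. 260.]
0.021 [452. 369.] [426. 369.] [478. 368.] mark [429. 260.]
0.028 [489. 368.] [463. 368.] [514. 367.] mark [461. 260.]
finger right edges [array([355., 352.]), array([303., 352.])]
tick rows [array([327., 301.]), array([329., 255.]), array([330., 207.])]
```

The visible part is the tab's low rear face, so parallax is small and it sits in the first notch. The contact force history agrees: about 1 N near the ridge, then 0. About 27 mm more takes the finger to a slide of about 38.5 mm, past the ridge at 35 mm.

arm_command([
  {"tx": 0,"ty": 0.01,"tz": 0,"twist": 0},
  {"tx": 0,"ty": 0.02,"tz": 0,"twist": 0},
  {"tx": 0,"ty": 0.03,"tz": 0,"twist": 0},
  {"tx": 0,"ty": 0.04,"tz": 0,"twist": 0},
  {"tx": 0,"ty": 0.048,"tz": 0,"twist": 0},
  {"tx": 0,"ty": 0.055,"tz": 0,"twist": 0},
  {"tx": 0,"ty": 0.06,"tz": 0,"twist": 0},
  {"tx": 0,"ty": 0.06,"tz": 0,"twist": 0},
])

```text
t: 12.57
eef_pos: [0.4851, -0.1239, 0.0686]
ee_rot: [3.141, 0.0, -0.461]
force: [0.6, 0.6, 0.0]
width: 0.0002
gripper_force: 0.0
```

arm_command([
  {"tx": 0,"ty": 0.008,"tz": 0,"twist": 0},
  {"tx": 0,"ty": 0.016,"tz": 0,"twist": 0},
  {"tx": 0,"ty": 0.024,"tz": 0,"twist": 0},
  {"tx": 0,"ty": 0.032,"tz": 0,"twist": 0},
  {"tx": 0,"ty": 0.038,"tz": 0,"twist": 0},
  {"tx": 0,"ty": 0.044,"tz": 0,"twist": 0},
  {"tx": 0,"ty": 0.048,"tz": 0,"twist": 0},
  {"tx": 0,"ty": 0.048,"tz": 0,"twist": 0},
])

```text
t: 13.23
eef_pos: [0.4797, -0.1345, 0.0686]
ee_rot: [3.141, 0.0, -0.461]
force: [-0.0, 1.0, 0.7]
width: 0.0002
gripper_force: 0.0
```

Run:
```python
from fit import *
s=get_state();print(s['eef_pos'],s['force'],s['t'])
w=-.466;O=np.r_[.5545,-.258,0]
print('tcp iron',R.from_euler('z',-w).apply(s['eef_pos']-O))
save('wrist','w5.png')
b=cv2.imread('pics/w5.png')[100:300,180:480];cv2.imwrite('pics/c5.png',cv2.resize(b,(600,400)))
```

```text
[ 0.4797308  -0.13454471  0.06855363] [-0.04637465  0.97967382  0.73502019] 13.2333
tcp iron [-0.12226725  0.07669656  0.06855363]
```

View pics/c5.png

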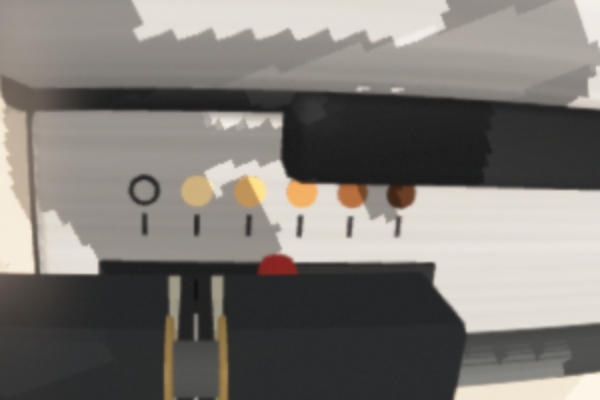

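The tab is at x≈278, midway between dots 2 (249) and 3 (301), so it is right at the ridge. I'll nudge it 2.5 mm.

arm_command([
  {"tx": 0,"ty": 0.002,"tz": 0,"twist": 0},
  {"tx": 0,"ty": 0.004,"tz": 0,"twist": 0},
  {"tx": 0,"ty": 0.006,"tz": 0,"twist": 0},
  {"tx": 0,"ty": 0.008,"tz": 0,"twist": 0},
  {"tx": 0,"ty": 0.01,"tz": 0,"twist": 0},
  {"tx": 0,"ty": 0.01,"tz": 0,"twist": 0},
  {"tx": 0,"ty": 0.01,"tz": 0,"twist": 0},
  {"tx": 0,"ty": 0.01,"tz": 0,"twist": 0},
])

```text
t: 13.95
eef_pos: [0.4788, -0.1365, 0.0686]
ee_rot: [3.142, 0.0, -0.461]
force: [-0.3, 0.1, -0.3]
width: 0.0007
gripper_force: 0.0
```

Run:
```python
from fit import *
s=get_state();print(s['eef_pos'],s['force'],s['t'])
save('wrist','w6.png')
b=cv2.imread('pics/w6.png')[100:300,180:480];b=cv2.resize(b,(600,400))
h=cv2.cvtColor(b,cv2.COLOR_BGR2HSV);m=((h[...,0]<4)|(h[...,0]>175))&(h[...,1]>170)&(h[...,2]>70)
y,x=np.nonzero(m[240:290]);print(len(x),x.min(),x.max(),x.mean(),y.min()+240)
o=cv2.inRange(h[150:215],(5,90,60),(30,255,255));n,_,st,ce=cv2.connectedComponentsWithStats(o)
print([(st[i,4],ce[i].round()) for i in range(1,n) if st[i,4]>100])
```

```text
[ 0.47879371 -0.13646289  0.06855392] [-0.3213036   0.08431274 -0.34365599] 13.95
503 276 313 293.5984095427435 257
[(np.int32(635), array([189.,  41.])), (np.int32(720), array([242.,  41.])), (np.int32(688), array([294.,  43.])), (np.int32(614), array([345.,  44.])), (np.int32(457), array([394.,  46.]))]
```

The tab centre is now at 293.6 and dot 3 at 294, with no force, so it has clicked into the third notch. Next I back off, lift and move over the key.

arm_command([
  {"tx": 0,"ty": -0.02,"tz": 0,"twist": 0},
  {"tx": 0,"ty": -0.03,"tz": -0.06,"twist": 0},
  {"tx": 0,"ty": -0.03,"tz": -0.15,"twist": 0},
  {"tx": 0,"ty": 0,"tz": -0.22,"twist": 0},
  {"tx": 0,"ty": 0.14,"tz": -0.22,"twist": 0},
  {"tx": 0,"ty": 0.3,"tz": -0.22,"twist": 0},
  {"tx": 0,"ty": 0.45,"tz": -0.22,"twist": 0},
  {"tx": 0,"ty": 0.56,"tz": -0.22,"twist": 0},
])

```text
t: 14.67
eef_pos: [0.4155, -0.2632, 0.1238]
ee_rot: [-3.142, -0.0, -0.461]
force: [0.4, -0.6, -0.8]
width: 0.0007
gripper_force: 0.0
```

Run:
```python
from fit import *
s=get_state();print(s['eef_pos'],s['ee_rot'],s['force'],s['t'])
p=fit(p0=(.5545,-.258,-.466,0,.42))
w=s['ee_rot'][2];print('tcp->key in tool/25cm',(R.from_euler('z',-w).apply(pts(p)['key_top']-s['eef_pos'])*[1,-1,-1]/.25).round(3))
for n in('wrist','scene','side'):
    d=spot_point('key_top',n)
    if d:print(n,d[0]['score'],atz(n,d[0]['uv'],.068))
a=cv2.imread('pics/last_scene.png')[130:310,180:400];b=cv2.imread('pics/last_wrist.png')
cv2.imwrite('pics/c6.png',np.hstack([cv2.resize(a,(400,327)),cv2.resize(b,(400,327))]))
```

```text
[ 0.41549504 -0.26315286  0.12382586] [-3.14150436e+00 -3.28359297e-04 -4.60793877e-01] [ 0.35492275 -0.5992841  -0.82665297] 14.6667
scene key_top [263. 268.] 0.4 [-3.2 -1.2]
scene lid_lip [261. 228.] 0.73 [-0.1 -0.8]
scene lid_hinge [334. 196.] 0.56 [0.6 0.1]
side key_top [315. 257.] 0.56 [0.9 0.9]
side lever_top [261. 236.] 0.56 [-1.3 -0. ]
side lid_lip [286. 225.] 0.96 [ 1.9 -0.1]
wrist key_top [295. 223.] 0.77 [-1.1 -2.9]
wrist lever_top [115. 226.] 0.89 [ 0.4 -0.2]
wrist lid_lip [169. 154.] 0.88 [0.9 1.7]
[ 0.5545 -0.2574 -0.4731  0.0171  0.4146]
waffle_iron [ 0.554 -0.257  0.   ]
key_top [ 0.41  -0.271  0.068]
lever_top [ 0.467 -0.16   0.087]
lid_hinge [ 0.672 -0.318  0.076]
lid_lip [ 0.489 -0.224  0.092]
tcp->key in tool/25cm [-0.004  0.038  0.223]
wrist 0.77 [ 0.40760523 -0.27159192  0.068     ]
scene 0.4 [ 0.41152997 -0.27878743  0.068     ]
side 0.56 [ 0.4129406  -0.26980027  0.068     ]
```

View pics/c6.png

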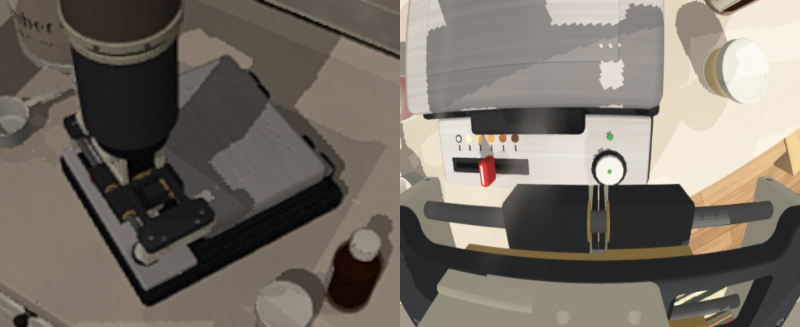

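The lever is in notch 3 (fitted slide 41.5 mm), the lid is shut, and the key is at (609,168) in the composite. Now I press it.

arm_command([
  {"tx": -0.005,"ty": 0.02,"tz": 0.04,"twist": 0},
  {"tx": -0.005,"ty": 0.04,"tz": 0.09,"twist": 0},
  {"tx": -0.005,"ty": 0.04,"tz": 0.14,"twist": 0},
  {"tx": -0.005,"ty": 0.04,"tz": 0.18,"twist": 0},
  {"tx": -0.005,"ty": 0.04,"tz": 0.2,"twist": 0},
  {"tx": -0.005,"ty": 0.04,"tz": 0.21,"twist": 0},
  {"tx": -0.005,"ty": 0.04,"tz": 0.22,"twist": 0},
  {"tx": -0.005,"ty": 0.04,"tz": 0.22,"twist": 0},
])

```text
t: 16.23
eef_pos: [0.4112, -0.2703, 0.0686]
ee_rot: [3.142, -0.0, -0.461]
force: [0.5, -0.1, 0.1]
width: -0.0
gripper_force: 0.0
```

arm_command([
  {"tx": 0,"ty": 0,"tz": 0.004,"twist": 0},
  {"tx": 0,"ty": 0,"tz": 0.008,"twist": 0},
  {"tx": 0,"ty": 0,"tz": 0.012,"twist": 0},
  {"tx": 0,"ty": 0,"tz": 0.016,"twist": 0},
  {"tx": 0,"ty": 0,"tz": 0.02,"twist": 0},
  {"tx": 0,"ty": 0,"tz": 0.022,"twist": 0},
  {"tx": 0,"ty": 0,"tz": 0.022,"twist": 0},
  {"tx": 0,"ty": 0,"tz": 0.022,"twist": 0},
])

```text
t: 16.9
eef_pos: [0.4114, -0.2703, 0.0637]
ee_rot: [-3.142, -0.001, -0.461]
force: [-1.3, 2.5, 9.0]
width: 0.0004
gripper_force: 4.3
```

The key is at its stop: 9 N with the tip at z = 63.7 mm. Letting go.

arm_command([
  {"tx": 0,"ty": 0,"tz": 0,"twist": 0},
  {"tx": 0,"ty": 0,"tz": -0.02,"twist": 0},
  {"tx": 0,"ty": 0,"tz": -0.06,"twist": 0},
  {"tx": 0,"ty": 0,"tz": -0.14,"twist": 0},
  {"tx": 0,"ty": 0,"tz": -0.24,"twist": 0},
  {"tx": 0,"ty": 0,"tz": -0.34,"twist": 0},
  {"tx": 0,"ty": 0,"tz": -0.43,"twist": 0},
  {"tx": 0,"ty": 0,"tz": -0.48,"twist": 0},
])

```text
t: 17.57
eef_pos: [0.4117, -0.2705, 0.1858]
ee_rot: [-3.141, -0.003, -0.461]
force: [0.2, -0.9, 0.4]
width: 0.0006
gripper_force: 0.0
```

Run:
```python
from fit import *
s=get_state();print(s['eef_pos'],s['force'],s['t'])
fit(p0=(.5545,-.258,-.466,0,.42))
a=cv2.imread('pics/last_side.png')[130:300,180:420];b=cv2.imread('pics/last_wrist.png')
cv2.imwrite('pics/c7.png',np.hstack([cv2.resize(a,(400,300)),cv2.resize(b,(400,300))]))
```

```text
[ 0.41168828 -0.27049073  0.18575302] [ 0.20160003 -0.92599139  0.4148859 ] 17.5667
scene key_top [263. 271.] 0.5 [-3.1 -3.9]
scene lever_top [234. 221.] 0.44 [-1.3  1.5]
scene lid_lip [262. 230.] 0.96 [-0.9 -2.6]
scene lid_hinge [195. 199.] 0.41 [139.6  -3. ]
side key_top [314. 260.] 0.6 [ 1.9 -1.8]
side lever_top [262. 236.] 0.59 [-1.4  0.5]
side lid_lip [286. 225.] 0.63 [1.9 0.4]
wrist key_top [279. 195.] 0.88 [-0.5  0.2]
wrist lever_top [135. 200.] 0.56 [ 0.3 -0. ]
wrist lid_lip [179. 143.] 0.88 [1.  0.1]
[ 0.5543 -0.2576 -0.4702  0.0167  0.4174]
waffle_iron [ 0.554 -0.258  0.   ]
key_top [ 0.41  -0.272  0.068]
lever_top [ 0.467 -0.161  0.087]
lid_hinge [ 0.672 -0.317  0.076]
lid_lip [ 0.489 -0.224  0.091]
```

View pics/c7.png

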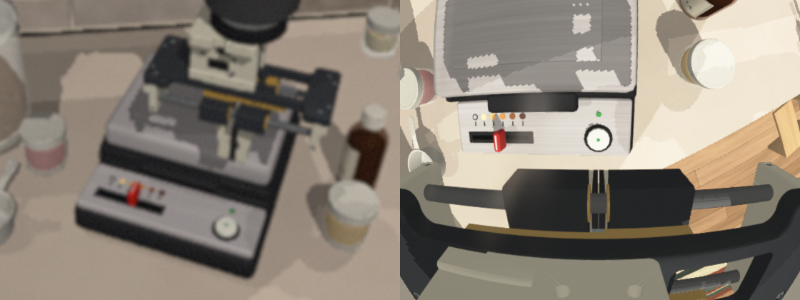

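The lid is shut, the tab is at the third dot, the key is up with the green light by it, and the bystanders have not moved.

```bash
python3 -c "
from station import *
print(job_done())"
```

```text
the job is handed in; nothing more can be done
None
```

I shut the lid, clicked the browning lever into the third notch, pressed the start key fully and released it, and handed the job in after about 18 s; the last pictures agreed, but no verdict came back.

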